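# Draw the glass print plate home and latch it

## Task

The glass plate of the printer bed has slipped back under the rear cover. Press gently on top of the glass (touch down slowly; it cracks at 25 N) and draw it towards the robot along its rails until it sits fully home against the front stop; then swing the latch lever all the way over so that its blade locks in behind the glass. Leave the other things on the bench alone.

Things in the scene. Friction and masses are not known exactly. Their poses are not given: they have to be found in the camera images.
- bed: Printer bed unit, fixed to the bench: dark carriage 300 x 236 mm with a flat dark deck between aluminium side rails, a front stop and a black rear cover. Origin at the underside on the bench; own x points away from the robot along the rails, y left, z up. The deck's top is 32 mm above the bench; it gives on springs, 15 N/mm, 3 mm at most; the rest is rigid. All offsets below are in this frame.
- glass_centre (a point): Centre, half-way up, of the clear glass plate: 160 mm along the rails (x), 180 mm across (y), 4 mm thick, about 0.3 kg, loose on the deck, top at z = 36 mm. Axes as the bed's. It starts 50 to 65 mm back from home; home (front edge on the front stop) has its centre at x = -45 mm. Friction varies: drawing takes 10 to 18 N of press and 3 to 5 N of pull; fingertips slip at about half the press.
- bed_stop (a point): Middle of the front stop's face, level with the glass top: x = -125, y = 0, z = 36 mm. The stop is a rigid bar 12 mm thick right across the bed, top at z = 41.5 mm. When the glass meets it, the pull rises to what the fingertips can hold.
- rail_lip (a point): Inner edge of the left rail's lip, on its top: x = -50, y = 84, z = 41.5 mm; the right one mirrors it. The lips lie 2.5 mm over the glass edges, so that it cannot be lifted or gripped. The rails guide it with 3 mm of play in all, taken up by a sprung pad in the right rail that holds it against the left one.
- cover_edge (a point): Middle of the upper front edge of the black rear cover: x = 57, y = 0, z = 56 mm. The cover reaches back to x = 155 mm, its ribs 58 mm high, and hides the back end of the glass. Only the glass top between stop, lips and cover is free to touch.
- latch_pivot (a point): On the upright axis of the steel latch at the end of the left rail: x = 42, y = 108, z = 66 mm.
- latch_post (a point): Middle of the grip part of the upright black finger post on the latch arm, 45 mm from the pivot, z = 76 mm. The post is 12 mm in diameter, rising from the arm's top at z = 50.5 mm to 88.5 mm, and is free all round above 58 mm. It moves with the latch.
- latch (a joint): Latch angle a, rad, clockwise from above. At 0 the arm with the post points to the robot (-x), the short blade beyond the pivot points back (+x), clear of the glass. At 1.57 (hard stop, locked) the arm points left (+y), the blade inward behind the glass with 2 mm to spare. Post at pivot + 45 mm (-cos a, sin a). Takes about 2 N at the post, stays where left; starts at -0.4 to 0.1.
- scraper: Bystander: scraper with a wooden handle, 200 mm long, lying on the bench to the right of the bed; leave alone.
- spool_mid (a point): Bystander: centre of a grey filament spool, 160 mm across, 60 mm high, lying flat to the left of the bed; leave alone.
- glue: Bystander: small closed jar 34 mm across and 90 mm tall to the right of the bed, origin at its underside; leave alone.
- fan: Bystander: small black fan, 40 mm square and 22 mm high, to the left of the bed, origin at its underside; leave alone.
Things that resemble listed ones, but are neither listed nor needed, are in the scene too. Of the things that look like the part that bears glass_centre, the largest one is meant.

How it is judged (in metres and radians):
On the way, in this order (a step that is already met when the one before it is completed fails the run):
1. the glass is drawn home against the front stop (within 2.5 mm) while the latch is still open (x of glass_centre in the frame of bed below -0.0425 m and value of joint latch below 0.5 rad), for 0.2 s.
2. the latch is swung over behind the glass (value of joint latch above 1.45 rad), for 0.2 s.
At the end, for the whole second after the job is handed in: The glass lies flat on the bed within 3 mm of the front stop, at rest, and the latch is within 0.12 rad of its locked stop (x of glass_centre in the frame of bed below -0.042 m and z of glass_centre in the frame of bed below 0.037 m and value of joint latch above 1.45 rad and linear speed of glass below 0.01 m/s); the robot touches nothing.
It fails at once if the glass is loaded by the robot with more than 25 N (contact force between any of the fingers, the arm and glass above 25 N).
It fails at once if a bystander is moved by more than 15 mm (distance of any of scraper, spool_mid, glue, fan from where it was at the start of the episode above 0.015 m).
It also fails if it takes over 64 s, if anything falls off the work surface, if the arm or the gripper's body presses on something with over 40 N, if the wrist force passes 120 N, or if a joint passes its speed limit or range.

## Robot

A 6-joint arm with a two-finger parallel gripper is mounted at the origin on the work surface. World frame = base frame: x ahead of the robot, y to its left, z up, the work surface at z = 0. Lengths are in mm, angles in rad, forces in N, time in s.
With the tool pointing down it reaches from about 350 to 850 mm from the base axis. Payload 8.1 kg.
Tool frame: the origin (TCP) lies at the centre of the arm's flange, where the gripper is bolted on; the fingertips stand 173 mm ahead of it and the grasp point (between the pads) lies 155 mm ahead of it (robot.hold_point_z is the distance from the TCP to the grasp point, in mm); z points along the fingers, y is the line along which they close (so a half turn about z gives the same grasp; the last joint's range is limited). The gripper opens to 85 mm and grips with 20 to 120 N. Pads are 22 mm wide; open, the fingers measure 114 mm over their backs; the gripper's body (76 mm by 85 mm) begins 54 mm behind the grasp point. The pads swing forward as they close: fully open they stand 13 mm farther back than shut.
Start: joints at [1.248, 0.13, 1.488, -0, 1.523, -0.085], TCP at [141.317, 583.126, 404.692] pointing down, gripper open.
Joint ranges: [-2.96, 2.96], [-0.89, 2.26], [0.02, 2.5], [-1.34, 4.48], [0, 2.73], [-2.66, 2.66]. Speed limits (rad/s): [2.39, 2.39, 2.79, 3.14, 3.14, 3.14].

## Interface

Orientations are given as a unit quaternion [x, y, z, w].
In Python, from cell import state, optics, workorder, robot gives the robot as it stands.
- The arm moves only by the shell command python3 -m inch 'ROWS' [OPENING]. ROWS is a JSON object of lists of equal length, an entry for each row: "dp": the shift along the tool's x, y, z normalised to -1 to 1, where 1 is 15 cm, a list of three; "spin": the turn about the tool's z normalised to -1 to 1, where 1 is 2 pi rad. A call has 1 to 20 rows; each row is the pose to reach, as a shift and turn from the pose commanded when the call began, along the tool's axes at that moment, turning the shorter way round; what a row does not reach only later rows make up. A row lasts 1/8 s, in which the tool goes at most 62.5 mm and 10.7 degrees, less where a joint would pass 70% of its speed; a pose out of reach is approached as far as the arm can. A call with a number of a shift or a turn outside -1 to 1 is refused whole. A call with a gripper value outside its range is refused whole. OPENING is the closure, from 0 (fully open) to 1 (shut), set as the call begins (- or left out, the last holds). The fingers move at their own pace and stop on an object; the grip force is fixed at half the most. Time passes only in rows, so rows that repeat a pose let the fingers close. It gives the time, the measured TCP pose, the force, the opening and the grip force at its end, in the units of the state.
- state(): the state, without advancing time (a new reading comes with each control period).
- optics.grab_frame(name): name is "side" or "top"; returns a dict with "pixels" (420x560x3 uint8, blue, green, red), "intrinsics" (3x3 intrinsics, pixels), "rvec" (rotation vector, rad) and "tvec" (3), from world to camera coordinates, as OpenCV has them. Camera axes: x right, y down, z forward; pixel columns grow to the right and rows downward; lengths in mm; the calibration is good to about 2 mm. A picture is of the moment at which its call begins. There is no depth.
- workorder.hand_in(): hands the job in; it is judged then, once.
The state is a dict: "time_s": time; "qpos": joint angles; "qvel": joint speeds; "tau": joint torques, N m; "position": TCP position; "tcp_rot": TCP orientation; "force": force on the tool from outside, world axes, zero at the start; "moment": the same for the moment, N m; "opening": finger opening in mm; "grasp_force": force on a finger pad.
Only numpy, scipy, OpenCV 4.12 (cv2) and the standard library are available. Lean on these libraries where they do the work, as an engineer would, in place of code of your own. Each camera call takes 0.05 s, during which the arm holds its last target. There are 200 camera calls.

## Working session

There is one attempt and no reset: what is moved stays moved. The work goes in short steps, Python scripts to look and compute and a shell command to move; the robot and the scene stay as the last step left them, time stands still between calls to the robot, and variables do not carry over. Pictures are saved under pics/ and viewed, at most 10 in all, crops included, and the job is handed in when it is done.

```bash
ls; mkdir -p pics
python3 - <<'E'
from cell import state, optics
import cv2
for n in("top","side"):
    f=optics.grab_frame(n);cv2.imwrite(f"pics/{n}0.png",f["pixels"]);print(n,f["intrinsics"],f["rvec"],f["tvec"])
print(state())
E
```

```text
pics
top [[448.2871365    0.         280.18875328]
 [  0.         448.2871365  217.59938817]
 [  0.           0.           1.        ]] [ 2.16316637 -2.05752926  0.20495022] [   3.99493347  586.92129502 1011.6624071 ]
side [[498.25878741   0.         284.45791634]
 [  0.         498.25878741 208.69910657]
 [  0.           0.           1.        ]] [ 2.25531073 -0.64137442  0.25593202] [-478.35818806  274.1903231  1208.20110292]
{'time_s': 0.1, 'qpos': array([ 1.24759437e+00,  1.31102901e-01,  1.48915039e+00,  2.94121901e-06,
        1.52298337e+00, -8.54022198e-02]), 'qvel': array([-0.00043371, -0.0024781 , -0.00149225,  0.00131831,  0.00090336,
       -0.00058574]), 'tau': array([ 5.54377493e-04, -5.70958436e+01, -5.01932037e+01, -2.23597267e-04,
        8.38158187e-03,  6.02517093e-05]), 'position': array([141.25554061, 582.93394628, 403.74975168]), 'tcp_rot': array([ 1.18619947e-01,  9.92939390e-01, -8.04612591e-04, -1.68210036e-04]), 'force': array([ 0.06032117, -0.48744958, -0.58628174]), 'moment': array([-0.01817071,  0.01383122,  0.00775842]), 'grasp_force': 0.0, 'opening': 85.60057485845621}
```

View pics/top0.png

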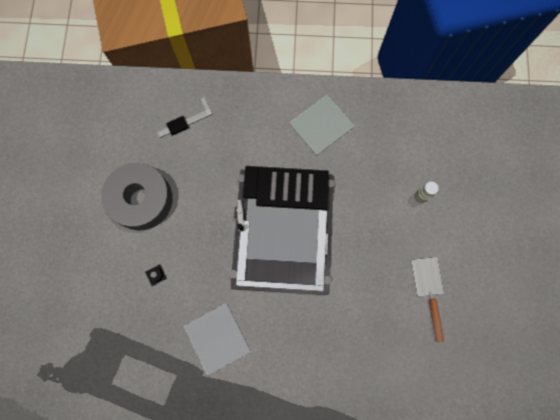

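View pics/side0.png

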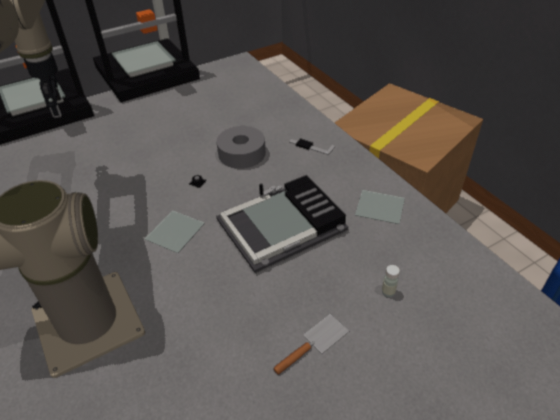

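The top view shows the bed at about (285,230), with the front stop at row ~287, the glass front edge at row ~262, the cover edge at row ~207 and the latch at about (241,215). The other items are well clear. I'll zoom in next.

```bash
cat > h.py <<'E'
import numpy as np, cv2
from cell import optics, state
def cam(n):
    f=optics.grab_frame(n); return f
def ray(f,uv,z):
    R=cv2.Rodrigues(np.array(f["rvec"],float))[0];t=np.array(f["tvec"],float).ravel()
    d=R.T@np.linalg.inv(f["intrinsics"])@np.array([*uv,1.]);c=-R.T@t
    return c+d*(z-c[2])/d[2]
def proj(f,p):
    return cv2.projectPoints(np.array(p,float).reshape(-1,1,3),np.array(f["rvec"],float),np.array(f["tvec"],float),f["intrinsics"],None)[0].reshape(-1,2)
E
python3 - <<'E'
from h import *
f=cam("top");im=f["pixels"]
c=im[155:305,225:345];cv2.imwrite("pics/crop1.png",cv2.resize(c,None,fx=4,fy=4,interpolation=cv2.INTER_CUBIC))
m=((im.min(2)>190)*255).astype(np.uint8);m[:,:225]=0;m[:,345:]=0;m[:155]=0;m[305:]=0
cs,_=cv2.findContours(m,cv2.RETR_EXTERNAL,cv2.CHAIN_APPROX_NONE)
for q in cs:
    if cv2.contourArea(q)>30: print(cv2.contourArea(q),cv2.boundingRect(q),cv2.approxPolyDP(q,3,True).reshape(-1,2).tolist())
for uv in [(239,287),(323,290),(247,205),(328,207)]: print(uv,ray(f,uv,41.5).round(1))
E
```

```text
123.0 (237, 281, 63, 7) [[237, 282], [299, 287]]
251.0 (237, 230, 11, 50) [[247, 230], [241, 233], [238, 279], [243, 279]]
327.0 (317, 211, 9, 66) [[322, 211], [318, 276], [325, 238]]
(239, 287) [418.1 122.1  41.5]
(323, 290) [421.1 -75.7  41.5]
(247, 205) [617.1 116.3  41.5]
(328, 207) [621.9 -81.7  41.5]
```

View pics/crop1.png

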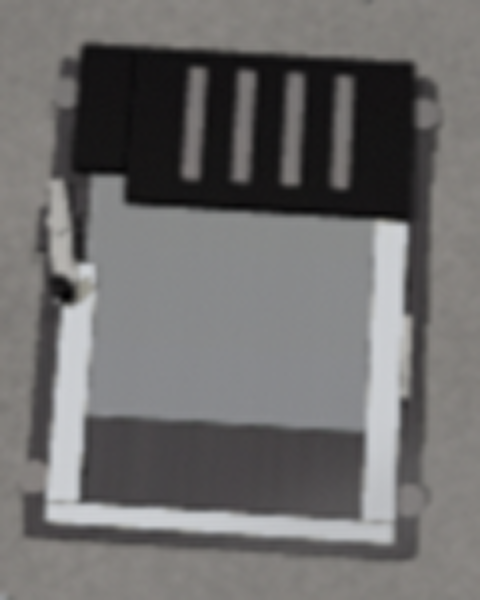

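The crop shows the stop's inner corners at (80,502) and (362,520), the glass front edge from (90,416) to (362,432), and the cover edge from (127,203) to (408,220). The latch arm runs from (55,185) to the post at about (66,288).

```bash
cat >> h.py <<'E'
def c2i(u,v): return (225+(u+.5)/4-.5,155+(v+.5)/4-.5)
E
python3 - <<'E'
from h import *
f=cam("top")
P=lambda u,v,z: ray(f,c2i(u,v),z)[:2]
A,B=P(80,502,41.5),P(362,520,41.5);C,D=P(127,203,56),P(408,220,56);L2=P(93,320,41.5);R2=P(375,222,41.5)
print("stop",A,B,np.linalg.norm(A-B),"cover",C,D)
v=(A-B)
print("yaw across stop",np.arctan2(-v[0],v[1]),"cover",np.arctan2(-(C-D)[0],(C-D)[1]),"rails",[np.arctan2(*(q)[::-1]) for q in (L2-A,R2-B)])
G1,G2=P(92,416,36),P(360,432,36)
yaw=np.mean([np.arctan2(-v[0],v[1]),np.arctan2(-(C-D)[0],(C-D)[1]),np.arctan2(*(L2-A)[::-1]),np.arctan2(*(R2-B)[::-1])])
R=np.array([[np.cos(yaw),-np.sin(yaw)],[np.sin(yaw),np.cos(yaw)]])
o=(A+B)/2-R@[-125,0]
inv=lambda p:(R.T@(p-o)).round(1)
print("yaw",yaw,"o",o);print([inv(q) for q in (A,B,C,D,L2,R2,G1,G2)])
print("post top",inv(P(63,289,88.5)),"base ",inv(P(73,282,58)))
for n in("top","side"):
    g=cam(n)
    def W(x,y,z): return [*(o+R@[x,y]),z]
    pts=[W(-125,84,41.5),W(-125,-84,41.5),W(57,0,56),W(42,108,66),W(-3,108,88.5),W(155,0,56),W(0,84,41.5)]
    im=cv2.resize(g["pixels"],None,fx=4,fy=4,interpolation=cv2.INTER_CUBIC)
    for q in proj(g,pts): cv2.circle(im,tuple((q*4+1.5).round().astype(int).tolist()),4,(0,0,255),1)
    if n=="side": cv2.imwrite("pics/sidec.png",im[660:1100,820:1420])
E
```

```text
stop [434.82247316 109.97105297] [432.65537123 -56.80297201] 166.7881043075947 cover [613.93908835  92.28660168] [611.83511099 -77.19193178]
yaw across stop -0.012993510063617705 cover -0.01241378032264594 rails [np.float64(-0.005557424348217935), np.float64(-0.009206197716705495)]
yaw -0.01004272811279677 o [558.73261873  25.32872057]
[array([-124.8,   83.4]), array([-125.2,  -83.4]), array([54.5, 67.5]), array([  54.1, -102. ]), array([-15.6,  83.9]), array([ 55. , -83.2]), array([-72.9,  80.6]), array([-72.9, -80.2])]
post top [-6.1 98.5] base  [ 3.9 96.1]
```

View pics/sidec.png

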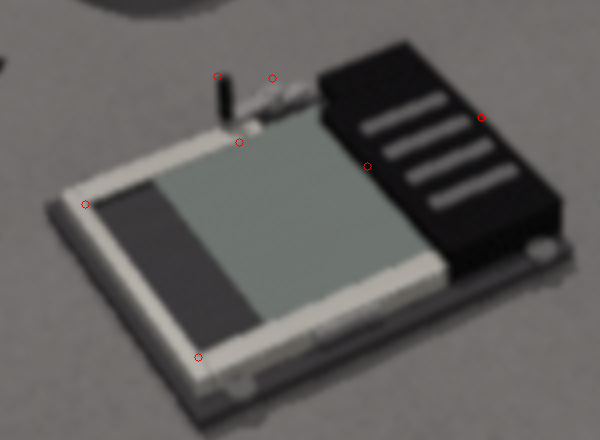

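In the bed frame the glass front edge is at x ≈ -73, so it needs about 52 mm of draw. The latch is at about -0.2 rad. The side view agrees to within a few mm. I'm moving over the bed with the fingers shut.

```bash
python3 -m inch '{"dp":[[-0.44,-0.37,0],[-0.88,-0.743,0],[-0.88,-0.743,0],[-0.88,-0.743,0]],"spin":[0,0,0,0]}' 1 >/dev/null
python3 -m inch '{"dp":[[-0.44,-0.37,0],[-0.88,-0.743,0],[-0.88,-0.743,0],[-0.88,-0.743,0]],"spin":[0,0,0,0]}' >/dev/null
python3 -m inch '{"dp":[[-0.44,-0.37,0],[-0.88,-0.743,0],[-0.88,-0.743,0],[-0.88,-0.743,0]],"spin":[0,0,0,0]}' >/dev/null
python3 -m inch '{"dp":[[-0.44,-0.37,0],[-0.88,-0.743,0],[-0.88,-0.743,0],[-0.88,-0.743,0]],"spin":[0,0,0,0]}'
python3 -m inch '{"dp":[[0,0,0.3],[0,0,0.6],[0,0,0.8],[0,0,0.8],[0,0,0.8],[0,0,0.8]],"spin":[-0.018,-0.0363,-0.0363,-0.0363,-0.0363,-0.0363]}'
python3 - <<'E'
from h import *
for n in("top","side"): 
    im=cam(n)["pixels"];print(n);cv2.imwrite(f"pics/{n}2.png",im)
a=cv2.imread("pics/top2.png")[155:305,205:345];b=cv2.imread("pics/side2.png")[130:280,200:350]
cv2.imwrite("pics/both2.png",cv2.resize(np.hstack([a,b]),None,fx=2.75,fy=2.75,interpolation=cv2.INTER_CUBIC))
E
```

```text
time_s: 2.3
position: [550.7, 25.3, 404.2]
tcp_rot: [0.119, 0.993, 0.0, -0.0]
force: [-1.3, 1.5, -0.0]
opening: -0.2
grasp_force: 0.0
time_s: 3.05
position: [550.3, 26.1, 287.0]
tcp_rot: [0.005, 1.0, 0.0, 0.002]
force: [-0.7, -0.4, -0.1]
opening: 0.1
grasp_force: 0.0
top
side
```

View pics/both2.png

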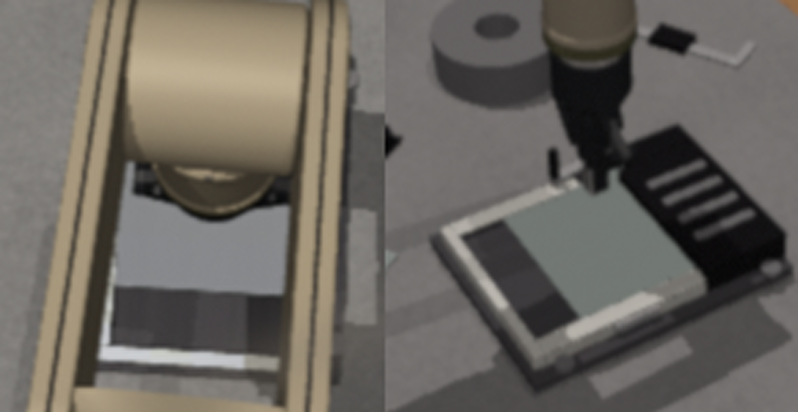

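The fingers hang over the glass (tips at about (597,185) in the side half), with the post standing clear to the left. I'm descending quickly to about 10 mm above the glass.

```bash
python3 -m inch '{"dp":[[0,0,0.2],[0,0,0.35],[0,0,0.44],[0,0,0.44],[0,0,0.44],[0,0,0.44]],"spin":[0,0,0,0,0,0]}'
python3 -m inch '{"dp":[[0,0,0.01],[0,0,0.02],[0,0,0.03],[0,0,0.035],[0,0,0.04],[0,0,0.04],[0,0,0.04]],"spin":[0,0,0,0,0,0,0]}'
```

```text
time_s: 3.9
position: [550.1, 25.5, 219.9]
tcp_rot: [0.005, 1.0, -0.0, 0.001]
force: [-0.0, -0.8, -0.4]
opening: 0.2
grasp_force: 0.0
time_s: 4.78
position: [549.5, 25.5, 212.7]
tcp_rot: [0.005, 1.0, -0.0, 0.0]
force: [0.3, 0.3, 0.5]
opening: -0.2
grasp_force: 0.0
```

```bash
python3 -m inch '{"dp":[[0,0,0.004],[0,0,0.008],[0,0,0.012],[0,0,0.016],[0,0,0.016],[0,0,0.016]],"spin":[0,0,0,0,0,0]}'
for i in 1 2; do python3 -m inch '{"dp":[[0,0,0.002],[0,0,0.004],[0,0,0.004],[0,0,0.004]],"spin":[0,0,0,0]}' | grep -E "position|force"; done
```

```text
time_s: 5.52
position: [549.4, 25.5, 210.3]
tcp_rot: [0.005, 1.0, -0.0, -0.0]
force: [-0.1, -0.2, 0.1]
opening: 0.2
grasp_force: 0.0
position: [549.4, 25.5, 209.7]
force: [0.1, 0.4, 0.8]
grasp_force: 0.0
position: [549.5, 25.5, 209.3]
force: [-1.6, -0.1, 4.5]
grasp_force: 2.2
```

Contact at 4.5 N. I'm easing on more press.

```bash
for i in 1 2; do python3 -m inch '{"dp":[[0,0,0.001],[0,0,0.002],[0,0,0.003],[0,0,0.003]],"spin":[0,0,0,0]}' | grep -E "position|force"; done
```

```text
position: [549.6, 25.5, 209.1]
force: [-2.8, 0.3, 6.8]
grasp_force: 3.4
position: [549.7, 25.5, 208.9]
force: [-3.3, 0.6, 8.1]
grasp_force: 4.5
```

```bash
python3 -m inch '{"dp":[[0,0,0.002],[0,0,0.004],[0,0,0.006],[0,0,0.008],[0,0,0.008],[0,0,0.008]],"spin":[0,0,0,0,0,0]}' | grep -E "position|force"
python3 -m inch '{"dp":[[0.008,0,0],[0.016,0,0],[0.024,0,0],[0.032,0,0],[0.04,0,0],[0.048,0,0],[0.056,0,0],[0.064,0,0]],"spin":[0,0,0,0,0,0,0,0]}' | grep -E "position|force"
```

```text
position: [549.9, 25.5, 208.4]
force: [-5.9, 0.3, 13.5]
grasp_force: 7.1
position: [541.5, 25.5, 208.6]
force: [4.3, -0.2, 5.7]
grasp_force: 2.7
```

```bash
python3 -m inch '{"dp":[[0.006,0,0.003],[0.012,0,0.006],[0.018,0,0.009],[0.024,0,0.01],[0.03,0,0.01],[0.036,0,0.01]],"spin":[0,0,0,0,0,0]}' | grep -E "position|force"
python3 - <<'E'
from h import *
a=cam("top")["pixels"][155:305,205:345];b=cam("side")["pixels"][130:280,200:350]
cv2.imwrite("pics/both3.png",cv2.resize(np.hstack([a,b]),None,fx=2.75,fy=2.75,interpolation=cv2.INTER_CUBIC))
E
```

```text
position: [537.2, 25.5, 208.5]
force: [6.4, 0.1, 10.7]
grasp_force: 5.0
```

View pics/both3.png

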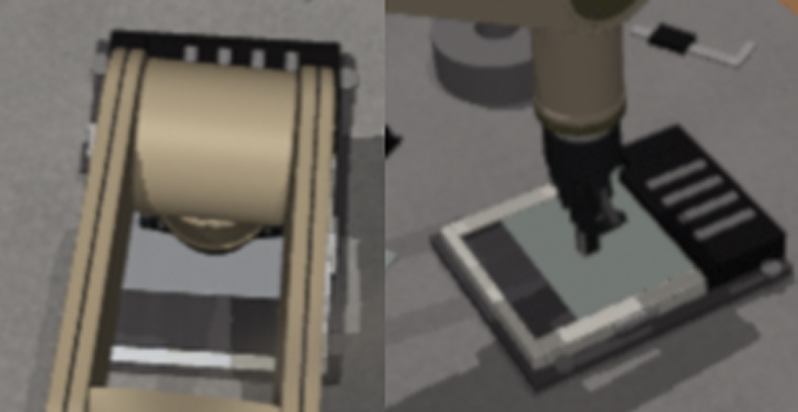

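The glass has barely moved (front corner at about (502,217) in the side half), so the fingertips mostly slipped. It needs more press. I'll add a gauge for the glass edge.

```bash
cat > g.py <<'E'
from h import *
o=np.array([558.73,25.33]);y=-0.0100;R=np.array([[np.cos(y),-np.sin(y)],[np.sin(y),np.cos(y)]])
def edge():
    xs=np.arange(-118,-20,.5);out=[]
    for n,ys in(("top",(-10,10,30,50)),("side",(20,40,60))):
        f=cam(n);g=cv2.GaussianBlur(cv2.cvtColor(f["pixels"],6),(0,0),.7).astype(np.float32)
        r=[]
        for yy in ys:
            p=proj(f,[[*(o+R@[x,yy]),36] for x in xs]).astype(np.float32)
            v=cv2.remap(g,p[None,:,0],p[None,:,1],cv2.INTER_LINEAR)[0]
            d=v[8:]-v[:-8];i=d.argmax();r.append((float(xs[i+4]),int(d[i])))
        out.append((n,r))
    print(out)
edge(); s=state(); print(s["force"].round(1),s["position"].round(1))
E
python3 g.py
python3 -m inch '{"dp":[[0.004,0,0.002],[0.008,0,0.004],[0.012,0,0.006],[0.016,0,0.008],[0.02,0,0.01],[0.026,0,0.01],[0.032,0,0.01],[0.038,0,0.01]],"spin":[0,0,0,0,0,0,0,0]}' | grep -E "position|force"; python3 g.py
```

```text
[('top', [(-75.0, 40), (-76.5, 45), (-75.5, 46), (-76.5, 44)]), ('side', [(-74.0, 28), (-73.5, 29), (-73.5, 27)])]
[ 5.3 -0.1  9.9] [537.2  25.5 208.5]
position: [532.4, 25.6, 208.3]
force: [6.1, 1.0, 16.5]
grasp_force: 8.1
[('top', [(-80.0, 43), (-79.5, 43), (-80.0, 48), (-79.0, 44)]), ('side', [(-78.0, 28), (-78.0, 28), (-78.5, 27)])]
[ 5.9  0.5 16.7] [532.3  25.6 208.3]
```

The glass now follows the fingers at 16.5 N. Continuing the draw.

```bash
python3 -m inch '{"dp":[[0.008,0,0],[0.016,0,0],[0.024,0,0],[0.032,0,0],[0.04,0,0],[0.048,0,0],[0.056,0,0],[0.064,0,0]],"spin":[0,0,0,0,0,0,0,0]}' | grep -E "position|force"; python3 g.py
```

```text
position: [522.8, 25.7, 208.3]
force: [6.4, 1.0, 15.7]
grasp_force: 8.2
[('top', [(-89.5, 42), (-89.0, 42), (-89.5, 48), (-88.5, 42)]), ('side', [(-87.5, 27), (-88.5, 27), (-88.0, 27)])]
[ 5.4  0.2 16.9] [522.7  25.7 208.3]
```

```bash
python3 -m inch '{"dp":[[0.008,0,0],[0.016,0,0],[0.024,0,0],[0.032,0,0],[0.04,0,0],[0.048,0,0],[0.056,0,0],[0.064,0,0],[0.072,0,0],[0.08,0,0],[0.088,0,0],[0.096,0,0]],"spin":[0,0,0,0,0,0,0,0,0,0,0,0]}' | grep -E "position|force"; 
python3 -m inch '{"dp":[[0.008,0,0],[0.016,0,0],[0.024,0,0],[0.032,0,0],[0.04,0,0],[0.048,0,0],[0.056,0,0],[0.064,0,0]],"spin":[0,0,0,0,0,0,0,0]}' | grep -E "position|force"; python3 g.py
```

```text
position: [508.4, 25.8, 208.3]
force: [6.5, 0.3, 15.9]
grasp_force: 8.3
position: [498.8, 25.9, 208.3]
force: [7.1, 0.0, 16.5]
grasp_force: 8.3
[('top', [(-113.5, 40), (-113.0, 41), (-113.5, 48), (-113.0, 43)]), ('side', [(-111.5, 27), (-111.5, 27), (-111.0, 26)])]
[ 5.   0.6 17.1] [498.8  25.9 208.2]
```

```bash
python3 -m inch '{"dp":[[0.008,0,0],[0.016,0,0],[0.024,0,0],[0.032,0,0],[0.04,0,0],[0.048,0,0],[0.054,0,0],[0.06,0,0]],"spin":[0,0,0,0,0,0,0,0]}' | grep -E "position|force"; 
for i in 1 2 3; do python3 -m inch '{"dp":[[0.004,0,0],[0.008,0,0],[0.012,0,0]],"spin":[0,0,0]}' | grep -E "position|force";done; python3 g.py
```

```text
position: [489.9, 26.0, 208.2]
force: [6.3, 0.9, 16.0]
grasp_force: 8.4
position: [488.1, 26.0, 208.2]
force: [5.8, 0.6, 17.8]
grasp_force: 8.4
position: [486.3, 26.0, 208.3]
force: [7.5, 0.9, 16.4]
grasp_force: 8.4
position: [484.9, 26.0, 208.3]
force: [11.4, 0.7, 14.2]
grasp_force: 6.9
[('top', [(-87.5, 20), (-90.0, 16), (-83.5, 16), (-79.0, 14)]), ('side', [(-34.0, 10), (-22.5, 20), (-26.5, 14)])]
[ 9.2  1.1 14. ] [484.9  26.  208.4]
```

The pull has risen to 11 N, which means the glass is at the stop. One more nudge, then lift straight up and check.

```bash
python3 -m inch '{"dp":[[0.004,0,0],[0.008,0,0],[0.01,0,0],[0.01,0,0]],"spin":[0,0,0,0]}' | grep -E "position|force"
python3 -m inch '{"dp":[[0,0,-0.01],[0,0,-0.03],[0,0,-0.08],[0,0,-0.2],[0,0,-0.4],[0,0,-0.4],[0,0,-0.4]],"spin":[0,0,0,0,0,0,0]}'
python3 - <<'E'
from h import *
a=cam("top")["pixels"][155:305,205:345];b=cam("side")["pixels"][130:280,200:350]
cv2.imwrite("pics/both4.png",cv2.resize(np.hstack([a,b]),None,fx=2.75,fy=2.75,interpolation=cv2.INTER_CUBIC))
E
```

```text
position: [483.5, 26.0, 208.4]
force: [8.8, 1.4, 14.5]
grasp_force: 6.8
time_s: 18.62
position: [478.8, 26.2, 263.3]
tcp_rot: [0.005, 1.0, 0.0, -0.0]
force: [0.1, 1.1, -0.7]
opening: 0.0
grasp_force: 0.0
```

View pics/both4.png

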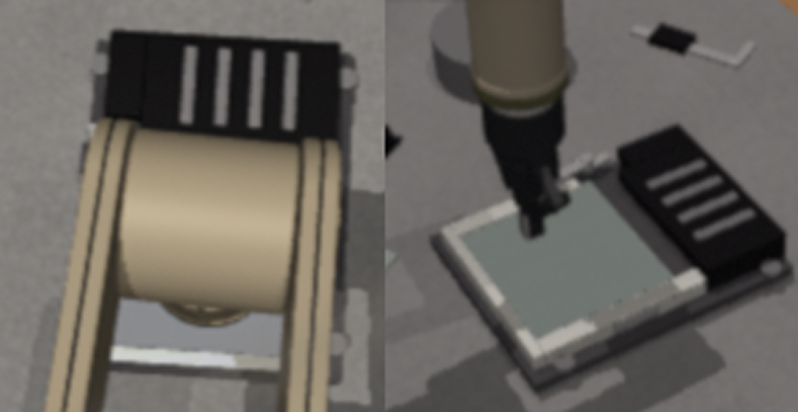

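The glass sits home against the stop: there is no dark strip at the front, and deck now shows by the cover. Next I'll fix the latch angle from the first pictures, using both views.

Run:
```python
from h import *
from scipy.optimize import least_squares
f,s=cam("top"),cam("side")
o=np.array([558.73,25.33]);y=-0.0100;R=np.array([[np.cos(y),-np.sin(y)],[np.sin(y),np.cos(y)]])
S=lambda u,v:np.array([(u+820+.5)/4-.5,(v+660+.5)/4-.5])
T=lambda u,v:np.array(c2i(u,v))
# post top, relative bias removed using stop corners
def tri(pt,ps): return least_squares(lambda p:np.r_[proj(f,[p])[0]-pt,proj(s,[p])[0]-ps],[556,120,80]).x
for nm,a,b in(("stopL",(80,502),(95,204)),("stopR",(362,520),(203,352)),("posttop",(63,289),(224,79)),("postlow",(73,282),(227,122))):
    p=tri(T(*a),S(*b));print(nm,(R.T@(p[:2]-o)).round(1),p[2].round(1))
im=cv2.imread("pics/top0.png");sd=cv2.imread("pics/side0.png")
for a in(-.4,-.3,-.2,-.1,0,.1):
    q=np.array([42,108])+45*np.array([-np.cos(a),np.sin(a)]);w=o+R@q
    pt=proj(f,[[*w,88.5],[*w,58]]);ps=proj(s,[[*w,88.5],[*w,58]])
    print(a,q.round(1),((pt-[225,155])*4+1.5).round().tolist(),((ps*4+1.5)-[820,660]).round().tolist())
```

```text
stopL [-122.2   82.6] 40.7
stopR [-123.6  -83.9] 44.9
posttop [-5.4 97.5] 93.5
postlow [ 2.5 97.8] 50.3
-0.4 [ 0.6 90.5] [[78.0, 279.0], [82.0, 288.0]] [[233.0, 88.0], [235.0, 119.0]]
-0.3 [-1.  94.7] [[70.0, 281.0], [75.0, 290.0]] [[228.0, 85.0], [230.0, 117.0]]
-0.2 [-2.1 99.1] [[63.0, 282.0], [67.0, 292.0]] [[224.0, 82.0], [226.0, 114.0]]
-0.1 [ -2.8 103.5] [[55.0, 283.0], [60.0, 292.0]] [[220.0, 79.0], [222.0, 111.0]]
0 [ -3. 108.] [[47.0, 283.0], [52.0, 292.0]] [[217.0, 76.0], [219.0, 107.0]]
0.1 [ -2.8 112.5] [[39.0, 282.0], [45.0, 291.0]] [[214.0, 72.0], [216.0, 104.0]]
```

Latch angle ≈ -0.2. I'm placing the shut fingers on the inner side of the post with tips at z ≈ 64, then sweeping round the arc while turning with it.

```bash
python3 -m inch '{"dp":[[-0.25,0.22,0],[-0.513,0.453,0],[-0.513,0.453,0],[-0.513,0.453,0.1],[-0.513,0.453,0.173],[-0.513,0.453,0.173],[-0.513,0.453,0.173]],"spin":[0,0,0,0,0,0,0]}'
python3 -m inch '{"dp":[[0,0.04,0],[0,0.08,0],[0,0.11,0],[0,0.133,0],[0.01,0.165,0],[0.02,0.196,0],[0.024,0.229,0],[0.028,0.261,0],[0.028,0.261,0]],"spin":[0,0,0,0,0.016,0.032,0.048,0.064,0.064]}'
python3 - <<'E'
from h import *
a=cam("top")["pixels"][155:305,205:345];b=cam("side")["pixels"][130:280,200:350]
cv2.imwrite("pics/both5.png",cv2.resize(np.hstack([a,b]),None,fx=2.75,fy=2.75,interpolation=cv2.INTER_CUBIC))
E
```

```text
time_s: 19.7
position: [556.6, 92.9, 238.2]
tcp_rot: [0.005, 1.0, -0.0, 0.0]
force: [0.5, 0.6, 0.7]
opening: 0.3
grasp_force: 0.0
time_s: 20.82
position: [553.0, 133.0, 238.0]
tcp_rot: [0.204, 0.979, 0.0, -0.0]
force: [-1.1, 0.3, 0.3]
opening: -0.2
grasp_force: 0.1
```

View pics/both5.png

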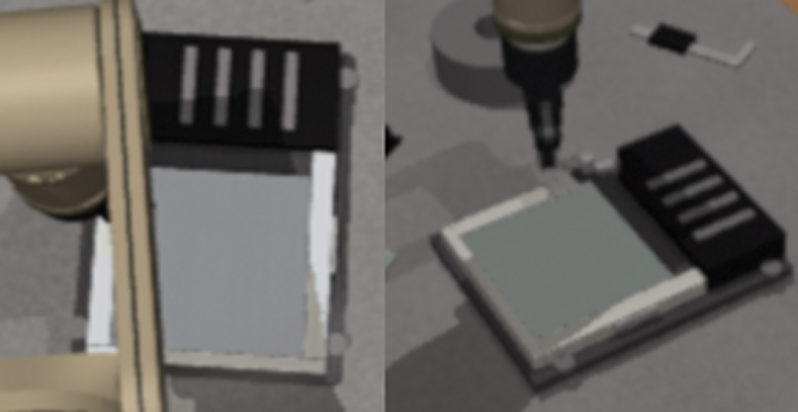

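The finger hides the post and the glass is still home. Continuing the sweep.

```bash
python3 -m inch '{"dp":[[0.01,0.03,0],[0.02,0.062,0],[0.024,0.095,0],[0.028,0.127,0],[0.026,0.16,0],[0.023,0.193,0],[0.014,0.225,0],[0.005,0.256,0],[-0.01,0.285,0],[-0.026,0.314,0],[-0.026,0.314,0]],"spin":[0.016,0.032,0.048,0.064,0.08,0.096,0.112,0.127,0.143,0.159,0.159]}'
python3 - <<'E'
from h import *
a=cam("top")["pixels"][155:305,205:345];b=cam("side")["pixels"][130:280,200:350]
cv2.imwrite("pics/both6.png",cv2.resize(np.hstack([a,b]),None,fx=2.75,fy=2.75,interpolation=cv2.INTER_CUBIC))
E
```

```text
time_s: 22.3
position: [575.6, 174.2, 238.0]
tcp_rot: [0.648, 0.762, 0.0, -0.0]
force: [0.7, 0.3, -0.2]
opening: -0.2
grasp_force: 0.1
```

View pics/both6.png

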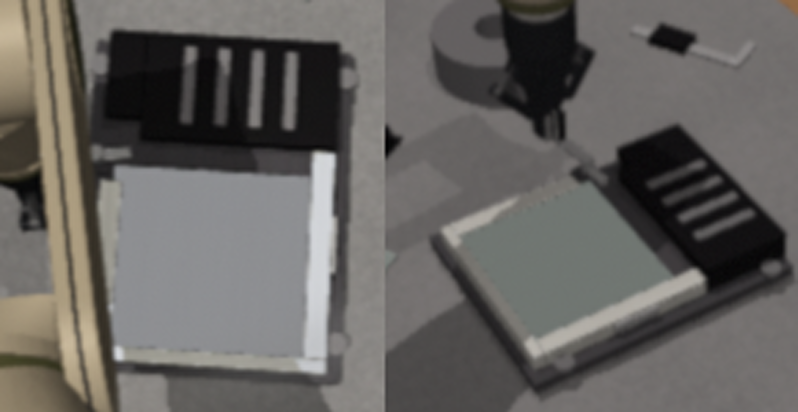

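The latch is following: the blade shows at about (115,153), behind the glass. I'm pushing on until the force shows the hard stop.

```bash
python3 -m inch '{"dp":[[0.009,0.026,0],[0.018,0.053,0],[0.018,0.053,0]],"spin":[0.013,0.027,0.027]}' | grep -E "position|force"
for i in 1 2 3; do python3 -m inch '{"dp":[[0,0.005,0],[0,0.01,0],[0,0.01,0]],"spin":[0,0,0]}'| grep -E "position|force"; done
```

```text
position: [582.7, 178.0, 237.9]
force: [-2.7, -1.0, 1.5]
grasp_force: 1.3
position: [583.4, 178.0, 237.8]
force: [-9.2, -0.6, 5.8]
grasp_force: 4.6
position: [584.1, 178.1, 237.6]
force: [-15.6, -1.0, 9.5]
grasp_force: 7.8
position: [584.8, 178.2, 237.5]
force: [-22.6, -2.2, 14.3]
grasp_force: 11.1
```

Hard stop reached. I'm backing off from the post, then going up and away to look.

```bash
python3 -m inch '{"dp":[[0,-0.05,0],[0,-0.15,0],[0,-0.25,0],[0,-0.25,-0.4],[0,-0.25,-0.8],[0.4,-0.25,-0.9],[0.8,-0.25,-0.9],[0.8,-0.25,-0.9],[0.8,-0.25,-0.9]],"spin":[0,0,0,0,0,0,0,0,0]}'
python3 - <<'E'
from h import *
a=cam("top")["pixels"][155:305,205:345];b=cam("side")["pixels"][130:280,200:350]
cv2.imwrite("pics/both7.png",cv2.resize(np.hstack([a,b]),None,fx=2.75,fy=2.75,interpolation=cv2.INTER_CUBIC))
E
```

```text
time_s: 25.02
position: [551.0, 298.4, 372.8]
tcp_rot: [0.71, 0.704, -0.0, 0.0]
force: [0.5, -0.7, -0.4]
opening: 0.3
grasp_force: 0.0
```

View pics/both7.png

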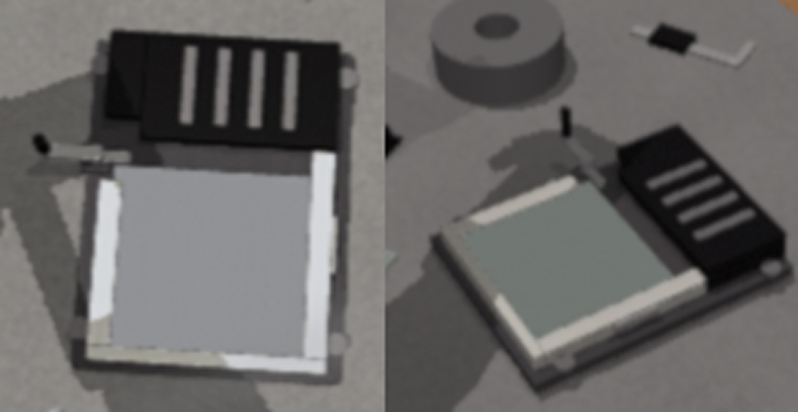

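The latch arm now points straight left, with the post at about (42,145) and the blade at about (115,157) behind the glass. The glass is home against the stop and the arm is clear.

```bash
python3 -c "
from cell import workorder;print(workorder.hand_in())"
```

```text
the job is handed in; nothing more can be done
None
```

I drew the glass home against the front stop and swung the latch to its hard stop behind it; the last pictures showed both in place with the arm clear, and I handed the job in at about 25 s, though the hand-in returned no verdict.

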